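# Pack out and clamp a block in the cam jig

## Task

Get the pine block gripped in the cam-clamp jig, ready for chiselling. Pick the sawn stub out of the jig and drop it in the scrap box, stand the one packing block that suits the gap (the thickest that drops in freely) on the board between the pine block and the cam, and swing the cam lever round until the pine block is held tight against the end stop and stays so when you let go. Leave the tools lying round the jig where they are.

Things in the scene. Friction and masses are not known exactly. Their poses are not given: they have to be found in the camera images.
- jig: the jig: a fixed plywood board 150 (x) x 240 (y) x 18 mm. Origin: centre of its underside, on the bench; its x axis points away from the robot, y to the left (turned by its yaw). A low fence, 12 x 12 mm, runs along its far edge, near face at x = +63 mm. From right to left (growing y) stand on it the end stop, the pine block, the gap and the cam.
- end_stop: hardwood bar 130 (x) x 24 (y) x 34 mm standing on the jig board, parallel to the jig, locked by two black knobs (up to 47 mm above the board) at a distance that differs from day to day. Origin: centre of its underside. Its +y face (12 mm from the origin) is what the pine block is clamped against. It does not move.
- work: the pine block to be clamped, loose on the board 1 to 2.5 mm off the end stop, 62 x 120 x 38 mm (its own x, y, z). It lies turned by 90 degrees: its long y axis runs along the jig's x, its 62 mm width along the jig's y. Origin: centre of its underside.
- cam (a joint): turn of the cam and its lever about the upright bolt, rad, 0 to 2.6, growing anticlockwise from above (closing). Turned by a, its face moves 10 x (1 - cos a) mm towards the pine block, 18.6 mm at most. It drags a little (about 3 N at the knob) until it meets the packing, then must be pushed on firmly, some 12 to 20 N at the knob, to be tight; friction holds it where it is left.
- cam_pivot (a point): centre of the cam's bolt, 36 mm above the bench, fixed in the jig at x = 5, y = 75 mm. The cam is a wooden disc with a waxed rim, 60 mm across, 8 to 28 mm above the board; its bolt sits 10 mm off the disc's centre. At cam joint 0 the disc's centre lies 10 mm to the jig's +y of the bolt and the disc's face towards the pine block is at the jig's y = +55 mm.
- cam_knob (a point): middle of the upright wooden knob at the lever's end, 18 mm across, from 44 to 84 mm above the bench, this point at 64 mm; 80 mm from the bolt. At joint 0 the lever points 60 degrees left of the jig's x axis (left, a little away from the robot); closing swings it round towards the robot.
- pack_28: thin packing block, loose, 56 (x) x 28 (y) x 40 mm, wood with thin cork on both y faces. Origin: centre of its underside. It goes in with its 28 mm thickness across the gap, along the jig's y.
- pack_39: middle packing block, loose, 56 (x) x 39 (y) x 40 mm, otherwise the same
- pack_50: thick packing block, loose, 56 (x) x 50 (y) x 40 mm, otherwise the same
- stub: sawn stub of pine lying on the board in the gap, 34 (x) x 19 (y) x 22 mm with a step: 22 mm high from x = -17 to +3 mm, 13 mm high on to x = +17. Origin: under the middle of its length.
- scrap_box: open plywood box, fixed, 90 (x) x 100 (y) mm and 55 mm high, walls and floor 6 mm; a few bits of scrap up to 20 mm high inside. Origin: centre of its underside. The shelf above the back of the bench is near: stay low over it.
- chisel: chisel 235 mm long lying in front of the jig; leave it
- masking_tape: roll of masking tape, 101 mm across and 24 mm high, lying on the small turntable (12 mm high) right of the jig; leave it
- tape_measure: tape measure 36 x 93 x 68 mm, left of the jig; leave it
- pliers: pliers 171 mm long, behind the jig; leave them
- try_square: try square 119 x 174 mm, left behind the jig; leave it
- pencil: pencil 169 mm long, in front of the packing blocks; leave it

How it is judged (in metres and radians):
At the end, for the whole second after the job is handed in: The stub lies in the scrap box; the pine block lies flat and square in the jig (2 degrees), pressed on the end stop with over 5 N; one packing block stands flat on the board (4 mm, 4 degrees) and presses on the pine block with over 5 N; the cam is left turned past 0.6 rad; the pine block is at rest (x of stub in the frame of scrap_box between -0.041 and 0.041 m and y of stub in the frame of scrap_box between -0.046 and 0.046 m and z of stub in the frame of scrap_box between 0 and 0.05 m and contact force between work and end_stop above 5 N and z of work in the frame of jig between 0.014 and 0.022 m and angle between the y axis of work and the x axis of jig, either way round below 0.04 rad and value of joint cam above 0.6 rad and linear speed of work below 0.01 m/s and ((contact force between pack_28 and work above 5 N and z of pack_28 in the frame of jig between 0.014 and 0.022 m and angle between pack_28's own z axis and vertical below 0.08 rad) or (contact force between pack_39 and work above 5 N and z of pack_39 in the frame of jig between 0.014 and 0.022 m and angle between pack_39's own z axis and vertical below 0.08 rad) or (contact force between pack_50 and work above 5 N and z of pack_50 in the frame of jig between 0.014 and 0.022 m and angle between pack_50's own z axis and vertical below 0.08 rad))); the robot touches nothing.
It fails at once if one of the tools lying round the jig is moved by more than 30 mm (distance of any of chisel, masking_tape, tape_measure, pliers, try_square, pencil from where it was at the start of the episode above 0.03 m).
It also fails if it takes over 64 s, if anything falls off the work surface, if the arm or the gripper's body presses on something with over 40 N, if the wrist force passes 120 N, or if a joint passes its speed limit or range.

## Robot

A 6-joint arm with a two-finger parallel gripper is mounted at the origin on a cart in front of the work surface, level with it; the furniture and walls round the work are solid. World frame = base frame: x ahead of the robot, y to its left, z up, the work surface at z = 0. Lengths are in mm, angles in rad, forces in N, time in s.
With the tool pointing down it reaches from about 250 to 850 mm from the base axis. Payload 12.5 kg.
Tool frame: the origin (TCP) lies midway between the tips of the shut fingers; the grasp point (between the pads) lies 19 mm behind it; z points along the fingers, y is the line along which they close (so a half turn about z gives the same grasp; the last joint's range is limited). The gripper opens to 93 mm and grips with 3 to 60 N. Pads are 15 mm wide; open, the fingers measure 128 mm over their backs; the gripper's body (75 mm by 188 mm) begins 65 mm behind the grasp point.
Start: joints at [-0.085, 0.351, 1.652, -0, 1.139, -0.085], TCP at [549.986, 0.027, 218.633] pointing down, gripper open.
Joint ranges: [-2.75, 2.75], [-0.79, 2.1], [0.01, 2.65], [-1.57, 4.71], [0.07, 3.14], [-2.87, 2.87]. Speed limits (rad/s): [2.22, 2.22, 2.79, 3.14, 3.14, 3.14].

## Interface

Orientations are given as a unit quaternion [w, x, y, z].
In Python, from workcell import r, hand, kin, monitor, viewer, models gives the robot as it stands. Calls block until the motion is done:
- r.goto(position, orientation): joint-space move of the TCP to a pose.
- r.move_linear(position, ori=None, speed=150): straight line of the TCP; ori=None keeps the orientation; speed is the mean speed in mm/s.
- r.move_joints(angles): joint-space move.
- hand.command_gripper(opening, squeeze=None): finger opening in mm; squeeze is the grip in N (None keeps the last); returns when the fingers have stopped.
- r.hold(seconds).
- kin.solve_ik(position, orientation): joint angles nearest the present ones, or None.
- monitor.sense(): the state.
- viewer.camera(name): name is "scene" or "side" or "wrist"; returns (picture, depth): 480x640x3 uint8, blue, green, red; 480x640 float32, mm along the optical axis (not along the pixel's ray), 0 where there is no reading.
- viewer.get_calibration(name): a dict with "mtx" (3x3 intrinsics, pixels), "dist" ([k1, k2, p1, p2, k3] as OpenCV has them; the pictures are not rectified), "position" and "orientation" of the camera in the world. Camera axes: x right, y up, looking along -z (the intrinsics and any distortion apply to the point x, -y, -z); pixel columns grow to the right and rows downward; lengths in mm; the calibration is good to about 2 mm. A picture is of the moment at which its call begins: read the wrist's pose just before it. get_calibration takes no time and is no camera call; for the wrist camera it gives the pose at the moment of the call.
A pose or a line that the arm cannot do raises r.IKError and nothing moves.
- r.sign_off(): hands the job in; it is judged then, once.
Trained networks look in the newest picture that a camera, given by its name, has taken for a name from the list of things; names that differ only in an ending like _2 or _b are one class to them, and where a whole thing is asked for, a point or a joint stands for the part that bears it (a point fixed in the world has none). Each returns a list of dicts, best first, with "score" (0 to 1); they miss things now and then, are a little off and sometimes report something else, mostly with a low value. They report only what shows in the picture. A call takes as long as a camera call.
- models.find_in(camera, thing): "box" ([left, top, right, bottom] in pixels, round what is visible of it).
The state is a dict: "time": time; "qpos": joint angles; "joint_vel": joint speeds; "tau": joint torques, N m; "position": TCP position; "eef_rot": TCP orientation; "ft_force": force on the tool from outside, world axes, zero at the start; "ft_torque": the same for the moment, N m; "grip_width": finger opening in mm; "grip_force": force on a finger pad.
Only numpy, scipy, OpenCV 4.12 (cv2) and the standard library are available. Lean on these libraries where they do the work, as an engineer would, in place of code of your own. Each camera call takes 0.05 s, during which the arm holds its last target. There are 200 camera calls.

## Working session

There is one attempt and no reset: what is moved stays moved. The work goes in short steps, each a Python script; the robot and the scene stay as the last script left them, time stands still between calls to the robot, and variables do not carry over. Pictures are saved under pics/ and viewed, at most 10 in all, crops included, and the job is handed in when it is done.

```bash
mkdir -p pics; ls; cat > h.py <<'E'
import numpy as np, cv2
from workcell import r, hand, kin, monitor, viewer, models
from scipy.spatial.transform import Rotation as R
def cloud(name):
    c=viewer.get_calibration(name); im,d=viewer.camera(name)
    K=np.array(c["mtx"]);D=np.array(c["dist"])
    v,u=np.mgrid[0:480,0:640]
    p=cv2.undistortPoints(np.stack([u,v],-1).reshape(-1,1,2).astype(np.float64),K,D).reshape(480,640,2)
    pc=np.dstack([p[...,0]*d,-p[...,1]*d,-d])
    q=c["orientation"]; M=R.from_quat([q[1],q[2],q[3],q[0]]).as_matrix()
    w=pc@M.T+np.array(c["position"]); w[d==0]=np.nan
    return im,w
def ori(phi): # tool down, finger-closing line (tool y) at angle phi from world y... 
    m=R.from_euler('z',phi)*R.from_euler('x',np.pi)
    x,y,z,w=m.as_quat(); return [w,x,y,z]
E
cat > a.py <<'E'
from h import *
s=monitor.sense(); print(s["time"],s["eef_rot"],s["position"])
for n in ["scene","side","wrist"]:
    im,w=cloud(n); cv2.imwrite(f"pics/{n}0.png",im); np.savez(f"{n}0.npz",im=im,w=w)
    c=viewer.get_calibration(n); print(n,np.round(c["position"]),np.round(c["orientation"],3))
    for t in ["jig","end_stop","work","cam_knob","pack_28","stub","scrap_box"]:
        for o in models.find_in(n,t)[:3]: print(t,np.round(o["box"]),round(o["score"],2))
E
python3 a.py
```

```text
pics
0.0 [-4.55284754e-04  7.07098420e-01  7.07114891e-01 -3.85353874e-04] [5.49644708e+02 6.88751801e-02 2.18090146e+02]
scene [-227. -501. 1101.] [ 0.854  0.336 -0.155 -0.365]
jig [226. 192. 340. 286.] 0.73
end_stop [288. 232. 326. 274.] 0.61
work [266. 219. 312. 268.] 0.73
work [241. 188. 269. 231.] 0.49
cam_knob [242. 192. 271. 233.] 0.89
cam_knob [287. 232. 321. 269.] 0.43
pack_28 [437. 314. 469. 350.] 0.71
pack_28 [392. 368. 423. 399.] 0.66
pack_28 [410. 340. 441. 372.] 0.62
stub [253. 239. 267. 250.] 0.68
stub [391. 368. 425. 398.] 0.56
scrap_box [365. 267. 425. 322.] 0.61
side [341. 988. 650.] [-0.085 -0.037  0.46   0.883]
jig [259. 252. 337. 333.] 0.89
end_stop [270. 242. 332. 260.] 0.97
work [272. 253. 332. 287.] 0.7
cam_knob [269. 290. 314. 336.] 0.9
pack_28 [332. 170. 348. 194.] 0.88
pack_28 [297. 168. 320. 187.] 0.74
stub [391. 190. 397. 208.] 0.72
stub [313. 284. 330. 303.] 0.52
stub [258. 245. 338. 336.] 0.48
wrist [550.  81. 385.] [ 0.989 -0.146 -0.    -0.   ]
end_stop [176.   3. 221.   9.] 0.63
pack_28 [164. 375. 195. 430.] 0.77
pack_28 [303. 359. 350. 428.] 0.66
pack_28 [218. 355. 262. 378.] 0.58
stub [ 6.  0. 48. 93.] 0.54
scrap_box [258. 188. 373. 313.] 0.97
```

View pics/scene0.png

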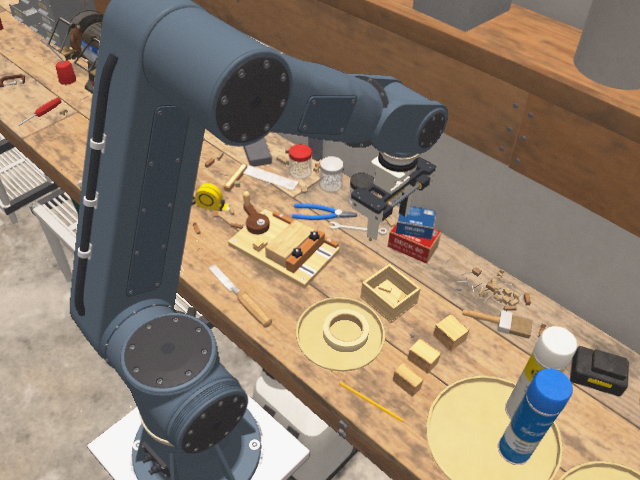

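View pics/wrist0.png

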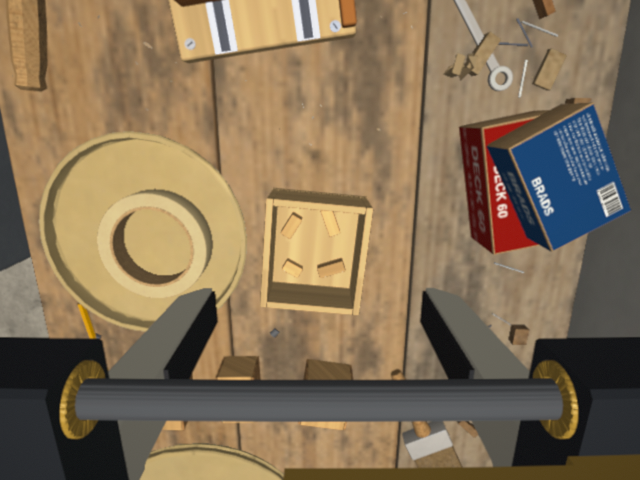

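```bash
python3 - <<'E'
import numpy as np
s=np.load("scene0.npz")["w"];w=np.load("wrist0.npz")["w"];d=np.load("side0.npz")["w"]
for n,W,pts in [("scene",s,[(247,211),(270,202),(290,245),(305,255),(260,244),(407,383),(425,355),(453,330),(395,290)]),("wrist",w,[(180,400),(325,390),(240,366),(315,250),(27,45)])]:
    for u,v in pts: print(n,u,v,np.round(W[v,u]))
E
```

```text
scene 247 211 [490. 391.  42.]
scene 270 202 [586. 408.   1.]
scene 290 245 [474. 217.  55.]
scene 305 255 [484. 177.  42.]
scene 260 244 [434. 282.  41.]
scene 407 383 [ 379. -213.   33.]
scene 425 355 [ 456. -201.   39.]
scene 453 330 [ 549. -208.   41.]
scene 395 290 [576. -31.   6.]
wrist 180 400 [523.  30. 320.]
wrist 325 390 [551.  31. 318.]
wrist 240 366 [ 467. -165.   21.]
wrist 315 250 [546. -42.   6.]
wrist 27 45 [307. 144.  25.]
```

The scene picture shows the jig at about (285,240), with the cam at (257,222) and the stub at (260,244). The scrap box is at (392,292) and the three packs are at (407,378), (425,355) and (452,330). In the wrist picture the box is at (317,250). Next I'll look at the packs and the jig from close by.

```bash
cat > b.py <<'E'
from h import *
q=[0,.70710678,.70710678,0]
for n,p in [("p",[460,-110,220]),("j",[480,275,220])]:
    r.goto(p,q); r.hold(.15)
    im,w=cloud("wrist"); cv2.imwrite(f"pics/{n}1.png",im); np.savez(f"{n}1.npz",im=im,w=w)
    # top-down height/colour map, 1 px = .5mm
    x0,y0=(330,-130) if n=="p" else (360,440)
    m=np.isfinite(w[...,0])&(w[...,2]<110)
    P=w[m];C=im[m]
    a=((P[:,0]-x0)*2).astype(int); b=((y0-P[:,1])*2).astype(int)
    o=np.zeros((700,560,3),np.uint8);k=(a>=0)&(a<560)&(b>=0)&(b<700);o[b[k],a[k]]=C[k]
    for h0,h1 in [(3,12),(15,21),(24,34),(36,44),(45,54),(54,62),(62,80),(80,90)]:
        print(n,h0,h1,((P[:,2]>h0)&(P[:,2]<h1)).sum())
    lab=np.uint8((w[...,2]>34)&(w[...,2]<46)) if n=="p" else np.uint8((w[...,2]>50)&(w[...,2]<62))
    nn,L,st,_=cv2.connectedComponentsWithStats(lab)
    for i in range(1,nn):
        if st[i,4]>400:
            pp=w[L==i]; rc=cv2.minAreaRect(pp[:,:2].astype(np.float32)); print(n,st[i],np.round(rc[0],1),np.round(rc[1],1),round(rc[2],1),"z",np.median(pp[:,2]))
print(monitor.sense()["time"])
E
python3 b.py
```

```text
p 3 12 10815
p 15 21 9677
p 24 34 9226
p 36 44 12403
p 45 54 2151
p 54 62 6061
p 62 80 300
p 80 90 0
p [ 596    0   15  127 1239] [691.7  17.7] [ 3.8 99.2] 12.6 z 40.24906854820364
p [ 183   58  120  125 5835] [396.7 -29.5] [100.4 100.2] 88.7 z 36.84594037583844
p [371  67 109 120 879] [547.7 -34.2] [88.6 76.8] 84.8 z 40.283570618019155
p [ 302  273   43   56 2279] [ 464.8 -192.2] [39.  56.5] 0.1 z 40.24755574131268
p [ 388  276   64   61 1877] [ 556.5 -199.1] [56.8 49.9] 81.2 z 40.27288207653379
p [ 234  283   31   56 1672] [ 394.1 -202.9] [56.9 28.3] 87.8 z 40.17865800031447
j 3 12 10075
j 15 21 20357
j 24 34 7765
j 36 44 4448
j 45 54 9113
j 54 62 11415
j 62 80 4185
j 80 90 1283
j [607   0  33  55 697] [712.9 422.7] [12.1 48.3] 38.1 z 56.51914902046212
j [609 105  31  77 827] [732.7 336.9] [23.3 62. ] 7.7 z 56.972903307637466
j [  258   218   154   109 11831] [495.2 224.3] [130.   88.3] 7.8 z 56.04244953375195
j [591 226  49  68 773] [739.8 241.2] [63.5 27.4] 73.7 z 56.98177704066529
j [342 454  87  15 735] [549.9  13.2] [90.9 16.5] 1.1 z 54.628618189732606
3.6583
```

View pics/j1.png

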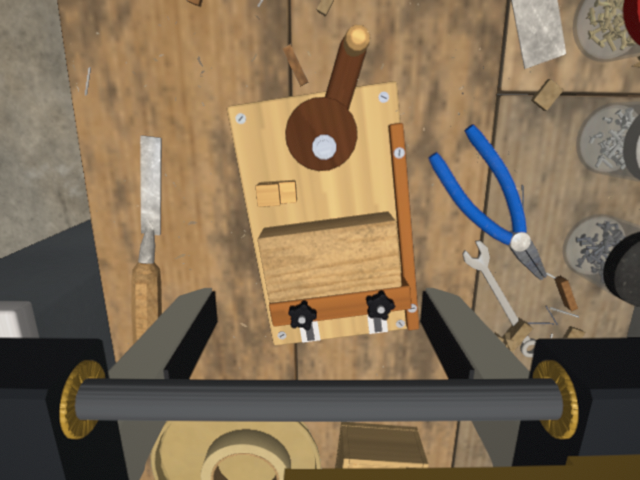

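View pics/p1.png

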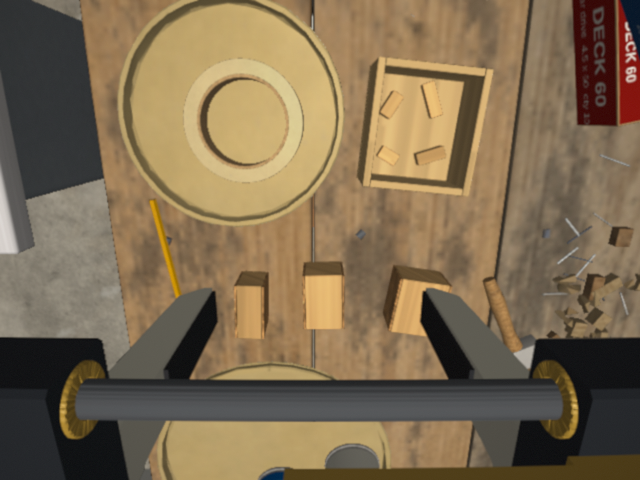

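The jig picture shows the cam bolt at (324,147), the knob at (357,38), the stub at (277,192), the pine block at (330,255) and the end stop at (340,305). The packs picture shows pack_28 at (252,305), pack_39 at (323,297), pack_50 at (415,300) and the box at (427,125). Now I'll measure the jig frame.

```bash
cat > c.py <<'E'
import numpy as np,cv2
f=np.load("j1.npz");w=f["w"];Z=w[...,2];X=w[...,0];Y=w[...,1]
im=f["im"]
def rect(m,n):
    k,L,st,_=cv2.connectedComponentsWithStats(np.uint8(m)); i=1+np.argmax(st[1:,4]); p=w[L==i]
    rc=cv2.minAreaRect(p[:,:2].astype(np.float32)); print(n,st[i,4],np.round(rc[0],1),np.round(rc[1],1),round(rc[2],2),np.round(np.median(p[:,2]),1)); return p,rc
reg=(X>380)&(X<620)&(Y>120)&(Y<440)
p,rc=rect(reg&(Z>54.3)&(Z<59)&(Y<275)&(im[...,2]>130),"pine")
pe,rce=rect(reg&(Z>50)&(Z<54)&(Y<230),"stop")
rect(reg&(Z>44)&(Z<49)&(Y>290)&(Y<400),"disc")
rect(reg&(Z>15)&(Z<21),"board")
rect(reg&(Z>26)&(Z<34)&(X>560-80),"fence")
st,_=rect(reg&(Z>27)&(Z<44)&(X<470)&(Y>255)&(Y<330),"stub")
rect(reg&(Z>37)&(Z<44)&(X<470)&(Y>265)&(Y<330),"stub hi")
rect(reg&(Z>28)&(Z<34)&(X<470)&(Y>265)&(Y<330),"stub lo")
k,_=rect((Z>79)&(Z<90)&(X>400)&(X<600)&(Y>320)&(Y<480),"knob")
print("bolt px",w[147,324],"knobmean",k.mean(0))
f=np.load("p1.npz");w=f["w"];Z=w[...,2];X=w[...,0];Y=w[...,1]
rect((Z>50)&(Z<58)&(X>480)&(X<640)&(Y>-130)&(Y<60),"box")
E
python3 c.py
```

```text
pine 9015 [490.6 236.4] [119.9  62. ] 7.59 56.3
stop 1342 [502.9 193.1] [71.3 24.3] 7.76 52.3
disc 4581 [482.7 357.9] [85.4 59.2] 88.74 46.2
board 17191 [490.3 259.8] [150.7 239.9] 8.04 18.3
fence 2611 [559.8 254.3] [ 14.5 199.5] 7.96 30.2
stub 905 [442.8 293.6] [34.1 19.5] 4.09 39.0
stub hi 502 [435.6 293.1] [20.2 19.1] 2.79 40.0
stub lo 374 [443.3 294. ] [33. 19.] 2.96 31.2
knob 506 [507.7 410.8] [16.5 16.3] 89.83 83.1
bolt px [484.81169841 334.81945126  53.57925226] knobmean [507.40463584 410.52681782  82.92564463]
box 3903 [546.3 -34.2] [100.1  91.1] 84.84 55.2
```

```bash
cat >> h.py <<'E'
def q(deg): # tool y (closing line) at angle deg from world x
    m=R.from_euler('z',deg,degrees=True)*R.from_quat([.70710678,.70710678,0,0])
    x,y,z,w=m.as_quat(); return [w,x,y,z]
J=np.array([490.3,259.8]); YAW=8.0
def jw(x,y):
    c,s=np.cos(np.radians(YAW)),np.sin(np.radians(YAW)); return [J[0]+c*x-s*y,J[1]+s*x+c*y]
def rep(t=""):
    s=monitor.sense(); print(t,round(s["time"],2),np.round(s["position"],1),"F",np.round(s["ft_force"],1),"g",round(s["grip_width"],1),round(float(np.max(s["grip_force"])),1)); return s
E
cat > d.py <<'E'
from h import *
S=np.load("scene0.npz")["w"]
for u,v in [(203,193),(209,197),(215,205)]: print("tape",np.round(S[v,u]))
x,y=442.8,293.6
hand.command_gripper(50,20)
r.goto([x,y,90],q(4)); r.move_linear([x,y,21],speed=120); rep("down")
hand.command_gripper(15,20); s=rep("grip")
if s["grip_width"]<30: raise SystemExit("missed")
r.move_linear([x,y,110],speed=150); rep("up")
r.goto([546,-34,120],q(84.8)); rep("over box")
r.move_linear([546,-34,34],speed=130); rep("in")
hand.command_gripper(45); rep("rel")
r.move_linear([546,-34,110],speed=200)
im,w=cloud("wrist"); cv2.imwrite("pics/box.png",im)
for o in models.find_in("wrist","stub")[:3]: print(o)
rep()
E
python3 d.py
```

```text
tape [448. 516.  54.]
tape [450. 493.  53.]
tape [461. 487.  21.]
down 5.85 [443.4 293.8  21.8] F [ 0.   0.5 -0.2] g 50.1 0.0
grip 6.27 [443.1 293.8  21.6] F [-0.  -0.8  5.6] g 33.8 20.0
up 7.01 [442.4 293.4 109.3] F [ 0.2  0.3 -0.1] g 34.1 20.0
over box 8.79 [545.9 -33.6 119.7] F [-0.1  0.2  0.1] g 33.7 20.0
in 9.6 [546.4 -34.   34.6] F [1.  0.4 0.3] g 33.5 20.0
rel 10.05 [546.1 -34.   34.2] F [0.1 0.2 0. ] g 44.7 0.0
{'box': [294.4, 223.0, 343.5, 256.4], 'score': 0.96}
 10.68 [545.2 -33.9 108.5] F [-0.3  0.4  0.7] g 45.0 0.0
```

The stub went into the box: the grip was right and the detector finds it there. Next is pack_39.

```bash
cat > e.py <<'E'
from h import *
x,y=464.8,-192.2
hand.command_gripper(75,30)
r.goto([x,y,90],q(90)); r.move_linear([x,y,8],speed=120); rep("down")
hand.command_gripper(40,30); s=rep("grip")
if not 53<s["grip_width"]<59: raise SystemExit("missed")
r.move_linear([x,y,120],speed=150); rep("up")
px,py=jw(-2,31)
r.goto([px,py,120],q(8)); rep("over jig")
im,w=cloud("wrist"); cv2.imwrite("pics/over.png",im)
E
python3 e.py
```

```text
down 12.96 [ 465.3 -192.2    8.5] F [ 0.4 -0.5  0.3] g 74.9 0.0
grip 13.41 [ 465.  -192.4    8.5] F [-1.5  0.5  5.9] g 56.0 30.0
up 14.31 [ 464.3 -192.   119.2] F [-0.6  0.1 -1.4] g 55.7 30.0
over jig 16.35 [484.2 289.8 119.8] F [-0.1  0.  -1.3] g 55.9 30.0
```

View pics/over.png

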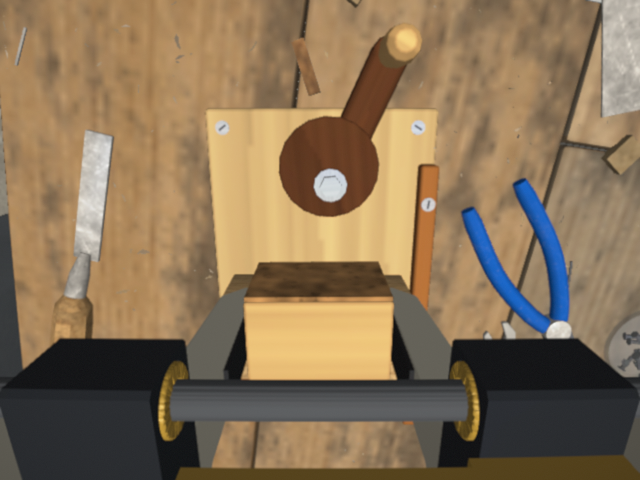

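View pics/box.png

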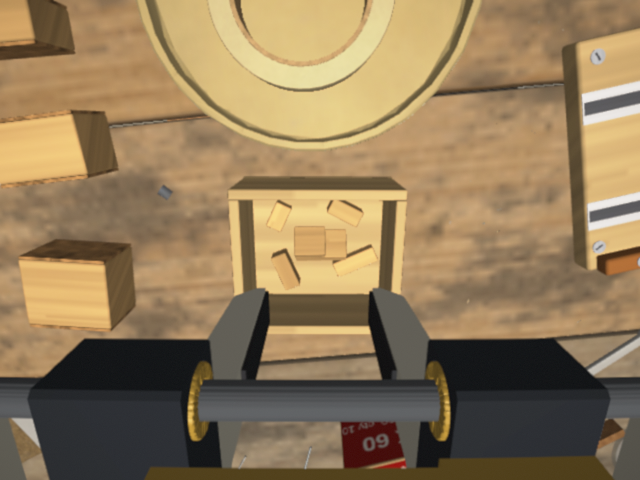

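The box picture shows the stub at (319,242) inside the box. The other picture shows pack_39 square in the gripper at (318,330), with the cam at (330,165). I'll lower it into the gap.

```bash
cat > f.py <<'E'
from h import *
px,py=jw(-2,31)
r.move_linear([px,py,68],speed=120); rep("a")
r.move_linear([px,py,45],speed=50); s=rep("b")
if np.hypot(*s["ft_force"][:2])>6 or s["ft_force"][2]>6: raise SystemExit("contact")
r.move_linear([px,py,27],speed=40); rep("c")
hand.command_gripper(66); rep("rel")
r.move_linear([px,py,130],speed=150)
# look at it
v=jw(0,-25); r.goto([v[0],v[1],180],q(8)); r.hold(.1)
im,w=cloud("wrist"); cv2.imwrite("pics/placed.png",im); rep()
Z=w[...,2];d=w[...,:2]-J; c,s_=np.cos(np.radians(YAW)),np.sin(np.radians(YAW))
jx=c*d[...,0]+s_*d[...,1]; jy=-s_*d[...,0]+c*d[...,1]
m=(Z>54)&(Z<61)&(jx>-75)&(jx<75)&(jy>-70)&(jy<54)
k,L,st,_=cv2.connectedComponentsWithStats(np.uint8(m))
for i in range(1,k):
    if st[i,4]>300:
        P=np.stack([jx[L==i],jy[L==i]],1).astype(np.float32); print(np.round(np.array(cv2.minAreaRect(P)[0]),1),cv2.minAreaRect(P)[1:],np.median(Z[L==i]))
kn=(Z>80)&(Z<90)&(jy>60)&(jy<170)&(abs(jx)<100)
print("knob jig",jx[kn].mean(),jy[kn].mean(),kn.sum(),np.degrees(np.arctan2(jy[kn].mean()-75,jx[kn].mean()-5))-60)
E
python3 f.py
```

```text
a 16.98 [484.3 290.2  68.3] F [ 0.1  0.6 -1.1] g 55.9 30.0
b 17.59 [484.  290.2  44.9] F [ 0.2 -0.6 -1. ] g 55.7 30.0
c 18.19 [483.9 290.2  26.6] F [-0.6 -0.1 -1. ] g 56.0 30.0
rel 18.63 [484.  290.2  27.1] F [-0.2 -0.6  0.9] g 66.0 0.0
 20.02 [493.  235.4 178.6] F [-0.5 -0.1 -0.7] g 65.9 0.0
[-2.3 31.4] ((56.097198486328125, 38.95380401611328), 0.28900229930877686) 58.234947136729375
[ -3.1 -23.1] ((62.33049011230469, 120.14981079101562), 89.75371551513672) 56.297634410315766
knob jig nan nan 0 nanf.py:20: RuntimeWarning: Mean of empty slice.
  print("knob jig",jx[kn].mean(),jy[kn].mean(),kn.sum(),np.degrees(np.arctan2(jy[kn].mean()-75,jx[kn].mean()-5))-60)
  ret = ret.dtype.type(ret / rcount)
```

View pics/placed.png

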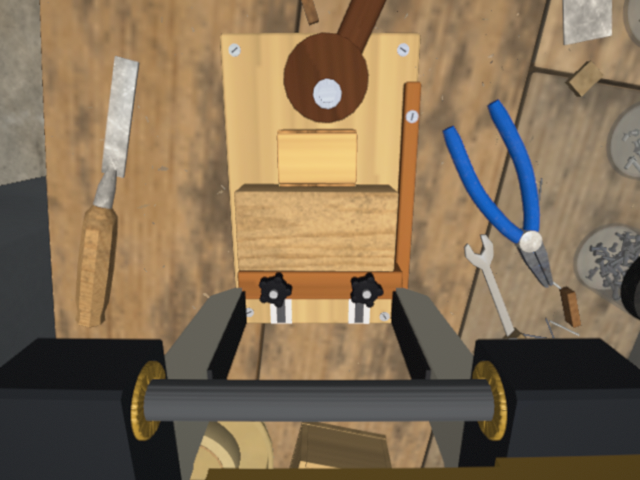

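The picture shows the pack standing square in the gap at (317,157), against the pine block at (317,228), with the cam at (327,80). Now I'll swing the lever.

```bash
cat > g.py <<'E'
from h import *
B=np.array(jw(5,75))
def pos(t,z=52): return [B[0]+80*np.cos(np.radians(t)),B[1]+80*np.sin(np.radians(t)),z]
t=73.2
hand.command_gripper(45,40)
r.goto(pos(t,130),q(t-90)); r.move_linear(pos(t),speed=120); rep("down")
hand.command_gripper(10,40); s=rep("grip")
if not 15<s["grip_width"]<21: raise SystemExit("missed")
while t<205:
    t+=5 if t<140 else 3
    r.move_linear(pos(t),q(t-90),speed=60)
    s=monitor.sense(); F=s["ft_force"][:2]; a=np.radians(t)
    ft=F@[-np.sin(a),np.cos(a)]; fr=F@[np.cos(a),np.sin(a)]
    P=s["position"][:2]-B; print(round(s["time"],1),t,"act",round(np.degrees(np.arctan2(P[1],P[0])),1),"tan",round(ft,1),"rad",round(fr,1))
    if abs(ft)>22 or abs(fr)>40: break
rep()
E
python3 g.py
```

```text
down 22.17 [508.4 411.5  52.8] F [-0.1 -0.3  0.7] g 45.1 0.0
grip 22.73 [508.  411.4  52.2] F [-1.3  0.1  2.2] g 17.1 40.0
23.0 78.2 act 78.4 tan 2.4 rad -0.1
23.3 83.2 act 83.3 tan 3.9 rad 0.5
23.5 88.2 act 88.2 tan 2.9 rad -0.0
23.8 93.2 act 93.2 tan 1.2 rad 0.7
24.1 98.2 act 98.2 tan 1.9 rad 2.1
24.3 103.2 act 103.3 tan 2.8 rad 1.0
24.6 108.2 act 108.3 tan 3.7 rad 2.2
24.9 113.2 act 113.3 tan 2.4 rad 1.5
25.1 118.2 act 118.4 tan 2.9 rad 2.3
25.4 123.2 act 123.4 tan 2.6 rad 2.3
25.7 128.2 act 128.4 tan 2.0 rad 3.4
25.9 133.2 act 133.5 tan 2.4 rad 4.4
26.2 138.2 act 138.5 tan 2.9 rad 4.7
26.5 143.2 act 143.6 tan 2.8 rad 4.3
26.7 146.2 act 146.4 tan 2.0 rad 4.3
27.0 149.2 act 149.4 tan 1.5 rad 5.8
27.2 152.2 act 152.4 tan 1.9 rad 5.9
27.5 155.2 act 155.4 tan 1.1 rad 6.8
27.7 158.2 act 158.4 tan 1.3 rad 6.5
28.0 161.2 act 161.2 tan -1.9 rad 6.8
28.2 164.2 act 163.5 tan -8.3 rad 8.2
28.5 167.2 act 165.3 tan -19.8 rad 8.7
28.7 170.2 act 167.3 tan -29.6 rad 8.8
 28.72 [406.6 352.4  52.3] F [-3.6 30.7 -7.7] g 17.2 40.0
```

The cam came up tight at about 1.7 rad, with 30 N of resistance at the knob. I'll release it and check.

```bash
cat > i.py <<'E'
from h import *
hand.command_gripper(45); s=rep("rel"); p=s["position"]
r.move_linear([p[0],p[1],130],speed=120)
v=jw(0,-15); r.goto([v[0],v[1],220],q(8)); r.hold(.1)
im,w=cloud("wrist"); cv2.imwrite("pics/final.png",im); rep()
Z=w[...,2];d=w[...,:2]-J; c,s_=np.cos(np.radians(YAW)),np.sin(np.radians(YAW))
jx=c*d[...,0]+s_*d[...,1]; jy=-s_*d[...,0]+c*d[...,1]
for lo,hi,a,b in [(57.2,61,0,54),(54.5,57.2,-70,20)]:
    m=(Z>lo)&(Z<hi)&(abs(jx)<75)&(jy>a)&(jy<b)
    k,L,st,_=cv2.connectedComponentsWithStats(np.uint8(m)); i=1+np.argmax(st[1:,4])
    print(cv2.minAreaRect(np.stack([jx[L==i],jy[L==i]],1).astype(np.float32)),np.median(Z[L==i]))
m=(Z>79)&(Z<90)&(jx<0)&(jx>-120)&(jy>30)&(jy<150)
x,y=np.median(jx[m]),np.median(jy[m]);print("knob",x,y,np.radians(np.degrees(np.arctan2(y-75,x-5))-60))
E
python3 i.py
```

```text
rel 29.38 [406.  348.2  52. ] F [-0.6  0.1 -0.3] g 45.3 0.0
 31.29 [491.8 245.4 219.3] F [-0.2 -0.5  0.4] g 44.8 0.0
((-1.3194541931152344, 25.174148559570312), (55.849178314208984, 39.75257873535156), 0.24925066530704498) 58.32486724454921
((-2.76641845703125, -24.60629653930664), (119.90682220458984, 64.72283935546875), 0.2692413032054901) 56.21732336665292
knob -68.54685787495457 103.62099590628902 1.7232742351896921
```

View pics/final.png

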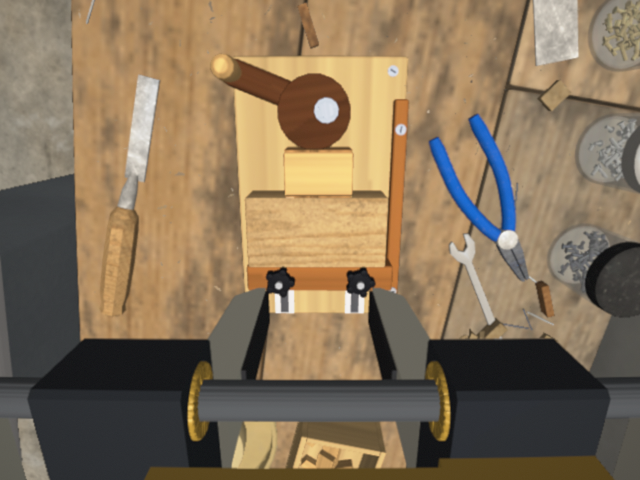

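The picture shows the pine block at (317,230) tight against the end stop, the pack at (319,172) tight between block and cam, and the knob at (222,66), still at 1.72 rad after letting go. The tools are where they were, so I'm handing in.

```bash
python3 -c "
from h import *
print(r.sign_off())"
```

```text
the job is handed in; nothing more can be done
None
```

I handed the job in at about 31 s: the stub is in the scrap box, pack_39 stands in the gap, and the cam is tight at about 1.72 rad, holding the pine block against the end stop; the hand-in returned no verdict.

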